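# Bring the carton round on the parts carousel

## Robot

A 7-joint arm with a two-finger parallel gripper is mounted at the origin on the work surface. World frame = base frame: x ahead of the robot, y to its left, z up, the work surface at z = 0. Lengths are in m, angles in rad, forces in N, time in s.
With the tool pointing down it reaches from about 0.4 to 0.85 m from the base axis. Payload 4.4 kg.
Tool frame: the origin (TCP) lies midway between the tips of the shut fingers; the grasp point (between the pads) lies 19 mm behind it; z points along the fingers, y is the line along which they close (so a half turn about z gives the same grasp; the last joint's range is limited). The gripper opens to 94 mm and grips with 3 to 60 N. Pads are 16 mm wide; open, the fingers measure 119 mm over their backs; the gripper's body (75 mm by 177 mm) begins 78 mm behind the grasp point.
Start: joints at [-1.207, 0.628, 0.038, 1.517, -0.027, 0.996, -0.02], TCP at [0.271, 0.591, 0.177] pointing down, gripper open.
Joint ranges: [-3.06, 3.06], [-0.37, 2.12], [-1.25, 1.32], [0.18, 2.47], [-1.1, 4.24], [0.23, 1.98], [-2.94, 2.94]. Speed limits (rad/s): [2.57, 2.57, 3.14, 3.14, 3.14, 3.14, 3.14].

## Interface

Orientations are given as [roll, pitch, yaw] about the fixed x, y, z axes, in that order (R = Rz(yaw) Ry(pitch) Rx(roll)).
In Python, from rig import r gives the robot as it stands. Calls block until the motion is done:
- r.move_to(position, orientation): joint-space move of the TCP to a pose.
- r.move_linear(position, frame=None, velocity=0.15, contact_N=None): straight line of the TCP; frame=None keeps the orientation; velocity is the mean speed in m/s. With contact_N (N) it stops when the force on the tool has changed by that much, and returns True; else False.
- r.move_joints(angles): joint-space move.
- r.grip(opening, strength=None): opening from 0.0 (shut) to 1.0 (fully open); strength is the grip in N (None keeps the last); returns when the fingers have stopped.
- r.wait(seconds).
- r.ik(position, orientation): joint angles nearest the present ones, or None.
- r.capture(name): name is "side" or "top"; returns (picture, depth): 420x560x3 uint8, blue, green, red; 420x560 float32, m along the optical axis (not along the pixel's ray), 0 where there is no reading.
- r.camera_info(name): a dict with "K" (3x3 intrinsics, pixels), "k1" (the pictures are not rectified: a ray, as slopes to the right and down, at radius r is drawn at 1 + k1 r^2 times it, then the intrinsics apply), "R" (3x3) and "t" (3): a world point X has camera coordinates R X + t. Camera axes: x right, y down, z forward; pixel columns grow to the right and rows downward; lengths in m; the calibration is good to about 2 mm. A picture is of the moment at which its call begins. camera_info takes no time and is no camera call.
A pose or a line that the arm cannot do raises r.PlanningError and nothing moves.
- r.close_job(): hands the job in; it is judged then, once.
Readings, each from a call of its own:
- r.read_time(): time.
- r.read_qpos(): joint angles.
- r.read_joint_vel(): joint speeds.
- r.read_joint_efforts(): joint torques, N m.
- r.read_ee_pos(): TCP position.
- r.read_orientation(): TCP orientation.
- r.read_contact_force(): force on the tool from outside, world axes, zero at the start.
- r.read_torque(): the same for the moment, N m.
- r.read_width(): opening from 0.0 (shut) to 1.0 (fully open).
- r.read_grip_force(): force on a finger pad.
Only numpy, scipy, OpenCV 4.12 (cv2) and the standard library are available. Lean on these libraries where they do the work, as an engineer would, in place of code of your own. Each camera call takes 0.05 s, during which the arm holds its last target. There are 200 camera calls.

## Task

Turn the parts carousel on the bench, by pushing one or more of its bent steel arms round with a finger, until the square cardboard carton stands at the fixed pointer on the carousel's foot, with the pointer aiming at the middle of the carton (turn it either way; how the carton's faces lie does not matter). Push only on the arms: do not touch the platter or the containers on it, which must all stay standing on it, and leave the screwdriver and the bottle on the bench alone.

Things in the scene. Friction and masses are not known exactly. Their poses are not given: they have to be found in the camera images.
- hub (a point): Centre of the platter on its top face, 47 mm above the bench, on the vertical axis of turning. The platter is a round dark rubber-topped plate, 230 mm diameter, 9 mm thick. A steel nut 22 mm wide, 10 mm high stands there. The point belongs to the fixed foot and does not turn with the platter: its x axis points away from the pointer, z up.
- pickup (a point): The pick-up place, where the carton's centre should finish: fixed point at platter-top height (47 mm), 77 mm from the hub on the line from the hub to the pointer. Its x axis points from the pointer to the hub, y across that line, z up; it does not turn with the platter.
- stand: The fixed dark steel foot, 190 mm diameter, origin on the axis at the bench. A tongue 50 mm wide, 12 mm high reaches out 200 mm from the axis along the foot's -x, roughly towards the robot. On it lies the pointer, a flat aluminium arrow, top 20 mm above the bench, its tip 131 mm from the axis and aiming at the axis.
- carousel (a joint): Angle of the carousel in rad, growing anticlockwise seen from above. It turns both ways without a stop in use (limits +-12 rad, start within +-0.8), with a rubbing torque of about 0.22 N m (about 1.4 N at the arms), and stays where it is left. (In the rules carousel_c0 is its platter, carousel_c1 the nut.)
- arm0 (a point): Middle of the level outer part of one of the four arms, on the bar's centre line, 168 mm from the hub axis and 75 mm above the bench. The four arms are alike, 90 degrees apart. This arm lies along the foot's x axis at joint angle 0. Below the level part of an arm is free air down to the bench (over the tongue and pointer: down to 20 mm above the bench).
- arm1 (a point): Middle of the level outer part of one of the four arms, on the bar's centre line, 168 mm from the hub axis and 75 mm above the bench. The four arms are alike, 90 degrees apart. Each arm is a round steel bar 12 mm thick: from under the platter it rises at 127 to 143 mm from the axis, then runs level and radially to 195 mm, and ends in a black ball of 20 mm diameter.
- arm2 (a point): Middle of the level outer part of one of the four arms, on the bar's centre line, 168 mm from the hub axis and 75 mm above the bench. The four arms are alike, 90 degrees apart.
- arm3 (a point): Middle of the level outer part of one of the four arms, on the bar's centre line, 168 mm from the hub axis and 75 mm above the bench. The four arms are alike, 90 degrees apart.
- carton: Closed square cardboard carton, 46 x 46 mm and 50 mm high, the only square thing on the platter, about 0.25 kg, at any yaw. Stands loose on the rubber-topped platter, its centre 70 to 85 mm from the hub, and rides round with it. Origin: centre of its underside, z up.
- jar: Round clear jar with a steel lid, 52 mm diameter, 58 mm high. Stands loose on the rubber-topped platter, its centre 70 to 85 mm from the hub, and rides round with it. Origin: centre of its underside, z up.
- can: Round can with a paper label, 48 mm diameter, 62 mm high. Stands loose on the rubber-topped platter, its centre 70 to 85 mm from the hub, and rides round with it. Origin: centre of its underside, z up.
- spool: Empty pale wooden spool standing on its flange, 56 mm diameter, 46 mm high. Stands loose on the rubber-topped platter, its centre 70 to 85 mm from the hub, and rides round with it. Origin: centre of its underside, z up.
- screwdriver: Screwdriver lying on the bench to the robot's left of the carousel, about 200 mm long; to be left alone.
- oil: White bottle, 56 mm diameter, 130 mm high, standing on the bench to the robot's right of the carousel; to be left alone.
Not all that is in view belongs to the job. What is shaped like the can but purple, turquoise or yellow is not meant.

How it is judged:
At the end, for the whole second after the job is handed in: The carton's centre is within 16 mm sideways of the line from hub to pointer and within 30 mm of the pick-up place along it; carton, jar, can and spool all stand upright on the platter within 100 mm of the hub, and everything is at rest (y of carton in the frame of pickup between -0.016 and 0.016 m and x of carton in the frame of pickup between -0.03 and 0.03 m and angle between each of carton, jar, can, spool's own z axis and vertical below 0.15 rad and horizontal distance between each of carton, jar, can, spool and hub below 0.1 m and z of carton in the frame of hub between -0.008 and 0.008 m and linear speed of each of carton, jar, can, spool below 0.02 m/s and z of jar in the frame of hub between -0.008 and 0.008 m and z of can in the frame of hub between -0.008 and 0.008 m and z of spool in the frame of hub between -0.008 and 0.008 m and velocity of joint carousel between -0.05 and 0.05 rad/s); the robot touches nothing.
It fails at once if the robot touches a container on the platter (more than 1 N) (contact force between any of the fingers, the arm and carton above 1 N or contact force between any of the fingers, the arm and jar above 1 N or contact force between any of the fingers, the arm and can above 1 N or contact force between any of the fingers, the arm and spool above 1 N).
It fails at once if the robot pushes on the platter itself instead of an arm (more than 1.5 N) (contact force between any of the fingers, the arm and carousel_c0 above 1.5 N or contact force between any of the fingers, the arm and carousel_c1 above 1.5 N).
It fails at once if a container is lifted off the platter, tipped over or falls off ((z of carton in the frame of hub above 0.015 m or z of carton in the frame of hub below -0.015 m or angle between carton's own z axis and vertical above 0.5 rad) or (z of jar in the frame of hub above 0.015 m or z of jar in the frame of hub below -0.015 m or angle between jar's own z axis and vertical above 0.5 rad) or (z of can in the frame of hub above 0.015 m or z of can in the frame of hub below -0.015 m or angle between can's own z axis and vertical above 0.5 rad) or (z of spool in the frame of hub above 0.015 m or z of spool in the frame of hub below -0.015 m or angle between spool's own z axis and vertical above 0.5 rad)).
It fails at once if the screwdriver or the bottle on the bench is moved more than 30 mm (distance of any of screwdriver, oil from where it was at the start of the episode above 0.03 m).
It also fails if it takes over 67 s, if anything falls off the work surface, if the arm or the gripper's body presses on something with over 40 N, if the wrist force passes 120 N, or if a joint passes its speed limit or range.

## Working session

There is one attempt and no reset: what is moved stays moved. The work goes in short steps, each a Python script; the robot and the scene stay as the last script left them, time stands still between calls to the robot, and variables do not carry over. Pictures are saved under pics/ and viewed, at most 10 in all, crops included, and the job is handed in when it is done.

```bash
ls; mkdir -p pics
cat > h.py <<'E'
import numpy as np, cv2
from rig import r
def ray(cam,u,v):
    c=r.camera_info(cam);K=np.array(c["K"]);k1=c["k1"];R=np.array(c["R"]);t=np.array(c["t"])
    d=np.array([(u-K[0,2])/K[0,0],(v-K[1,2])/K[1,1]]);s=d.copy()
    for _ in range(30): s=d/(1+k1*(s@s))
    return -R.T@t, R.T@np.array([s[0],s[1],1.])
def onz(cam,u,v,z):
    o,d=ray(cam,u,v); return o+d*(z-o[2])/d[2]
def pix(cam,X):
    c=r.camera_info(cam);K=np.array(c["K"]);x=np.array(c["R"])@X+np.array(c["t"]);s=x[:2]/x[2]
    s=s*(1+c["k1"]*(s@s)); return K[:2,:2]@s+K[:2,2]
E
python3 - <<'E'
from h import *
for n in("top","side"):
    p,d=r.capture(n); cv2.imwrite(f"pics/{n}0.png",p); np.save(f"{n}0.npy",d)
    c=r.camera_info(n); print(n,-np.array(c["R"]).T@np.array(c["t"]),c["K"][0])
print(r.read_time(),r.read_orientation())
E
```

```text
pics
top [ 0.23426238 -0.0131708   1.47525429] [476.96100047   0.         287.14119011]
side [0.47467424 0.81193048 0.99886483] [503.71686277   0.         277.50199193]
0.1 [-3.13997477e+00 -2.31320105e-05  2.71183936e+00]
```

View pics/top0.png

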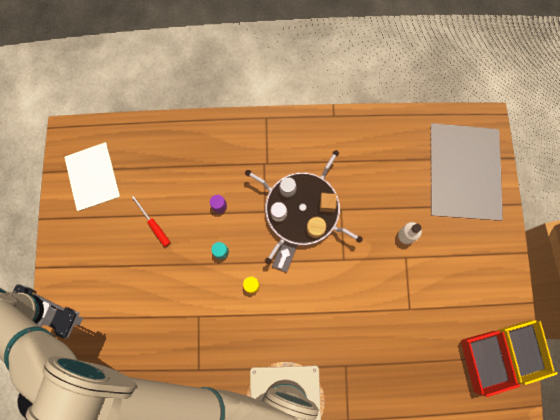

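View pics/side0.png

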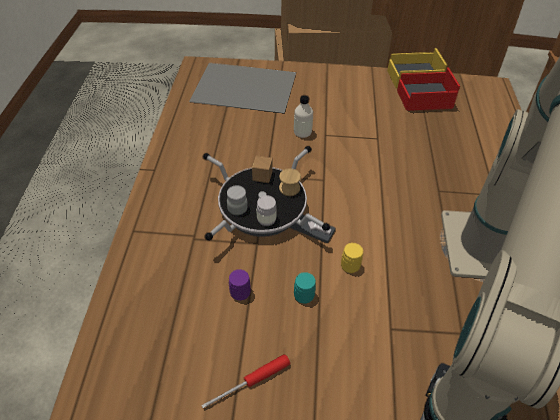

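The top view shows the hub near (302,208), the carton near (328,202), the pointer near (285,255), and the balls at (335,154), (248,173), (268,262) and (360,239). Next I'll enlarge it and measure.

Run:
```python
from h import *
p=cv2.imread("pics/top0.png");d=np.load("top0.npy")
x0,y0=235,140
c=cv2.resize(p[140:280,235:375],None,fx=4.2,fy=4.2,interpolation=cv2.INTER_CUBIC);cv2.imwrite("pics/crop.png",c)
B=[onz("top",u,v,.075)for u,v in[(335,154),(248,173),(268,262),(360,239)]]
print(np.round(B,3)); hub=np.mean(B,0)[:2]; print("hub balls",hub,"nut",onz("top",302.5,207.5,.057))
print("radii",[np.linalg.norm(b[:2]-hub) for b in B])
print(d[200:206,326:331]) 
# dark platter+ carton colour mask
hsv=cv2.cvtColor(p,cv2.COLOR_BGR2HSV)
print(hsv[202,328],hsv[227,317])
# carton top by height from depth
ci=r.camera_info("top");z=np.zeros_like(d)
for v in range(180,240):
  for u in range(265,345):
    o,dd=ray("top",u,v); z[v,u]=o[2]+dd[2]*d[v,u]
for nm,(a,b,e,f) in dict(carton=(190,215,316,342),).items():
  m=(z[a:b,e:f]>.085)&(z[a:b,e:f]<.105); vv,uu=np.nonzero(m); print(nm,m.sum(),uu.mean()+e,vv.mean()+a,np.median(z[a:b,e:f][m]),onz("top",uu.mean()+e,vv.mean()+a,.097))
  print(cv2.minAreaRect(np.array([onz("top",u+e,v+a,.097)[:2]*1000 for u,v in zip(uu,vv)],np.float32)))
```

```text
[[ 0.738 -0.179  0.075]
 [ 0.684  0.092  0.075]
 [ 0.408  0.037  0.075]
 [ 0.468 -0.24   0.075]]
hub balls [ 0.57470282 -0.07251328] nut [ 0.57448757 -0.07210852  0.057     ]
radii [np.float64(0.1949243942258532), np.float64(0.1975977003891183), np.float64(0.19910531488663497), np.float64(0.19803665570885745)]
[[1.4280026 1.4213535 1.4263711 1.419774  1.4207761]
 [1.4162173 1.426221  0.        1.4230827 1.4176933]
 [1.4244981 1.4203628 1.4181888 1.4235938 1.4189771]
 [1.4211825 1.4227494 1.4234698 1.4179852 1.4236052]
 [1.4249262 1.4160622 1.4226266 1.4182078 1.4238297]
 [1.4221632 1.4208829 1.418193  1.4183954 1.418088 ]]
[ 16 161 219] [ 18 145 232]Traceback (most recent call last):
  File "<stdin>", line 16, in <module>
  File "h.py", line 4, in ray
    c=r.camera_info(cam);K=np.array(c["K"]);k1=c["k1"];R=np.array(c["R"]);t=np.array(c["t"])
ValueError: time passes only in moves, steps and waits
```

View pics/crop.png

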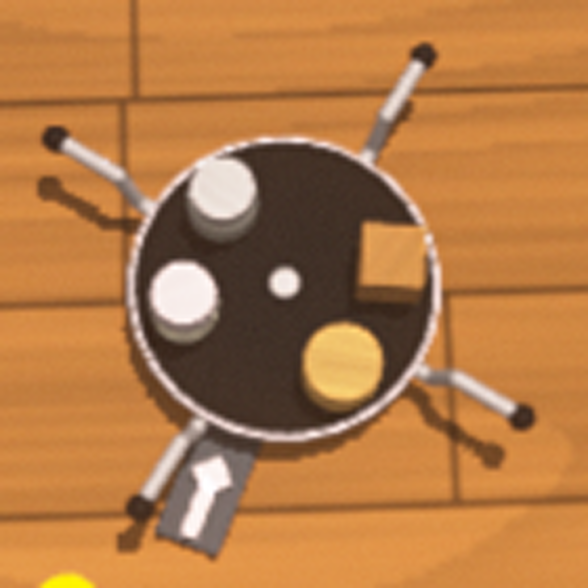

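The crop shows the carton's top face centred near crop (392,257), the arrow tip near (211,457) with its tail near (190,535), and the tongue's end midpoint near (186,546). One arm is just left of the tongue.

```bash
cat >> h.py <<'E'
from functools import lru_cache
_ci={}
def cinfo(n):
    if n not in _ci: _ci[n]=_oci(n)
    return _ci[n]
_oci=r.camera_info
hub=np.array([.5746,-.0723])
def pol(X): v=np.asarray(X)[:2]-hub; return float(np.linalg.norm(v)), float(np.degrees(np.arctan2(v[1],v[0])))
E
sed -i 's/c=r.camera_info(cam)/c=cinfo(cam)/' h.py
python3 - <<'E'
from h import *
f=lambda a,b,z: onz("top",235+(a+.5)/4.2-.5,140+(b+.5)/4.2-.5,z)
p=cv2.imread("pics/crop.png")
for n,a,b,z in [("tip",211,457,.02),("tail",190,535,.02),("tongue",185.5,546.5,.012),("carton",392,257,.097),("spool",343,362,.093),("can?",222,188,.109),("jar?",184,294,.105),("b0",424,55,.075),("b1",56,138,.075),("b2",140,507,.075),("b3",522,416,.075),("nut",284,282,.057)]:
    X=f(a,b,z);print(n,np.round(X,4),np.round(pol(X),4))
# sub-pixel masks: arrow (bright,low sat in region), carton top
q=p; hsv=cv2.cvtColor(q,cv2.COLOR_BGR2HSV)
m=((hsv[...,1]<60)&(hsv[...,2]>170)).astype(np.uint8);m[:445]=0;m[:,:170]=0;m[:,250:]=0
mm=cv2.moments(m,True);X=f(mm['m10']/mm['m00'],mm['m01']/mm['m00'],.02);print("arrow centroid",X,pol(X),mm['m00'])
m=((hsv[...,1]>100)&(hsv[...,2]>190)).astype(np.uint8);m[:205]=0;m[310:]=0;m[:,:340]=0;m[:,436:]=0
n,l,s,ce=cv2.connectedComponentsWithStats(m);k=l[257,392];X=f(*ce[k],.097);print("carton top",X,pol(X),s[k])
# reach test
for a in range(0,360,30):
  X=hub+.175*np.array([np.cos(np.radians(a)),np.sin(np.radians(a))])
  print(a,[r.ik([*X,.07],[3.1416,0,y]) is not None for y in np.radians([-90,-45,0,45,90])])
print(r.read_time())
E
```

```text
tip [ 0.4554 -0.0144  0.02  ] [1.325000e-01 1.540877e+02]
tail [0.3985 0.0026 0.02  ] [  0.1914 156.9545]
tongue [0.391  0.0062 0.012 ] [  0.1997 156.8354]
carton [ 0.5831 -0.1472  0.097 ] [ 7.54000e-02 -8.35237e+01]
spool [ 0.509  -0.1093  0.093 ] [ 7.530000e-02 -1.506095e+02]
can? [ 0.6342 -0.0279  0.109 ] [ 0.0743 36.682 ]
jar? [0.5587 0.0012 0.105 ] [7.510000e-02 1.021895e+02]
b0 [ 0.7422 -0.181   0.075 ] [  0.1997 -32.9591]
b1 [0.6861 0.092  0.075 ] [ 0.1985 55.8424]
b2 [0.4131 0.0366 0.075 ] [  0.1948 146.0115]
b3 [ 0.4694 -0.2363  0.075 ] [   0.1948 -122.6762]
nut [ 0.5768 -0.0714  0.057 ] [2.40000e-03 2.20449e+01]
arrow centroid [ 0.43174872 -0.00667155  0.02      ] (0.15720553688070152, 155.325099275091) 2372.0
carton top [ 0.58748755 -0.15117388  0.097     ] (0.07991981827794595, -80.72019405373088) [ 363  205   73   82 3954]
0 [True, True, True, True, True]
30 [True, True, True, True, True]
60 [True, True, True, True, True]
90 [True, True, True, True, True]
120 [True, True, True, True, True]
150 [True, True, True, True, True]
180 [True, True, True, True, True]
210 [True, True, True, True, True]
240 [True, True, True, True, True]
270 [True, True, True, True, True]
300 [True, True, True, True, True]
330 [True, True, True, True, True]
0.1
```

```bash
cat >> h.py <<'E'
def sweep(a0,a1,v=.07,step=10,rad=.168):
    n=max(1,int(np.ceil(abs(a1-a0)/step)))
    for a in np.linspace(a0,a1,n+1)[1:]:
        r.move_linear(fp(a,rad),ori(a,np.pi/2),velocity=v)
E
python3 - <<'E'
from h import *
r.grip(0.0)
r.move_to(fp(76,z=.2),ori(76,np.pi/2)); print(r.read_time())
r.move_linear(fp(76),velocity=.15)
print(r.read_ee_pos(),r.read_contact_force())
try:
    sweep(76,61,.05); print(r.read_contact_force()); sweep(61,36)
    print(r.read_contact_force())
except r.PlanningError as e: print("PE",e)
p,d=r.capture("side");cv2.imwrite("pics/s1.png",p)
print(r.read_time(),r.read_ee_pos(),r.read_orientation())
E
```

```text
3.7
[0.61866804 0.09125787 0.05887567] [ 0.46959823  0.5498415  -0.46752632]
[ 0.24950123  0.30586412 -0.59573346]
[-0.38751907  0.80719024 -0.73999671]
7.5333 [0.71258128 0.02778495 0.05786304] [-3.14146917e+00 -1.04928370e-03  2.20081721e+00]
```

View pics/s1.png

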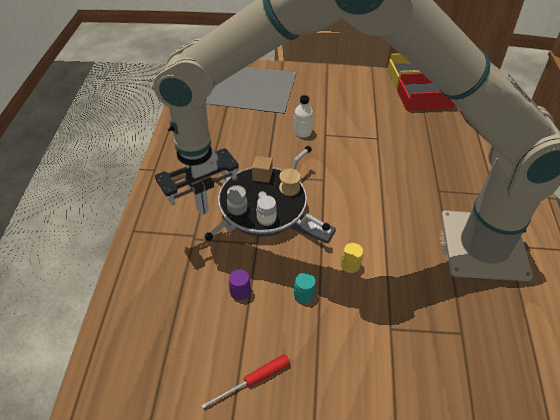

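Run:
```python
from h import *
print("tcp pix",pix("side",np.array(r.read_ee_pos())),"ball",pix("side",np.array([*fp(56.5,.198,.075)[:2],.075])), "arm1",pix("side",np.array(fp(56.5,.168,.075))),"hub",pix("side",np.array([*hub,.047])))
print(r.read_width(),r.read_ee_pos(),r.read_qpos())
p=cv2.imread("pics/s1.png")[130:270,140:320]; cv2.imwrite("pics/s1c.png",cv2.resize(p,None,fx=4.2,fy=4.2,interpolation=cv2.INTER_CUBIC))
```

```text
tcp pix [203.30935673 219.36074433] ball [208.54231531 236.55379078] arm1 [217.23548978 228.86147711] hub [262.34773054 196.65159835]
0.0019485959810469028 [0.71258128 0.02778495 0.05786304] [-0.21663262  0.86411898  0.26484429  1.42254222 -0.26012425  0.88999428
  0.75382421]
```

View pics/s1c.png

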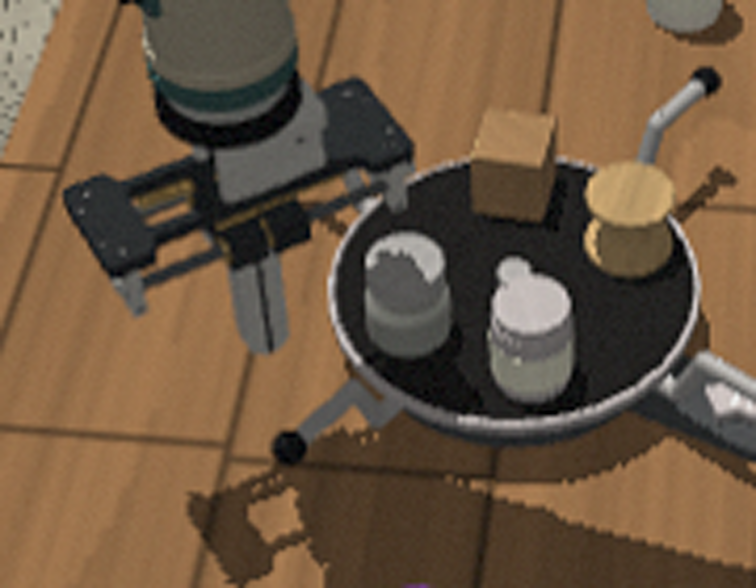

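The side crop shows the finger past the near arm, whose ball is at full-picture (208,237), and the carousel hasn't turned. The tip shows at about (203,213), but the reported TCP projects to (203,219). I'll check the tip's true position by depth.

Run:
```python
from h import *
p,d=r.capture("side");pt,dt=r.capture("top");cv2.imwrite("pics/t2.png",pt)
def pt3(cam,dm,u,v):
    o,dd=ray(cam,u,v); w=dm[v-1:v+2,u-1:u+2]; w=w[w>0]; return np.round(o+dd*np.median(w),4) if len(w) else None
for u,v in [(203,200),(203,205),(203,209),(203,211),(203,213),(203,216),(198,205),(207,205),(208,237),(220,230),(215,231)]: print(u,v,p[v,u],pt3("side",d,u,v))
for X in ([.7126,.0278,.058],[.7126,.0278,.09]): print(pix("top",np.array(X)))
cv2.imwrite("pics/t2c.png",cv2.resize(pt[130:280,225:375],None,fx=4,fy=4,interpolation=cv2.INTER_CUBIC))
print(r.read_time())
```

```text
203 200 [77 79 79] [0.705  0.0318 0.1331]
203 205 [37 34 35] [0.7065 0.0329 0.1167]
203 209 [61 64 64] [0.7078 0.0332 0.1027]
203 211 [67 68 70] [0.7083 0.034  0.0964]
203 213 [92 93 92] [0.7094 0.033  0.0879]
203 216 [ 76 113 153] [ 0.7297 -0.0304  0.0016]
198 205 [94 97 99] [0.7167 0.039  0.1224]
207 205 [ 97 101  99] [0.6988 0.0258 0.1098]
208 237 [20 19 15] [0.6859 0.1    0.0818]
220 230 [ 70 101 135] [0.6778 0.0121 0.0015]
215 231 [87 87 86] [0.6732 0.0787 0.0794]
[268.8228229  165.39485048]
[268.44324859 162.04712337]
7.6333
```

View pics/t2c.png

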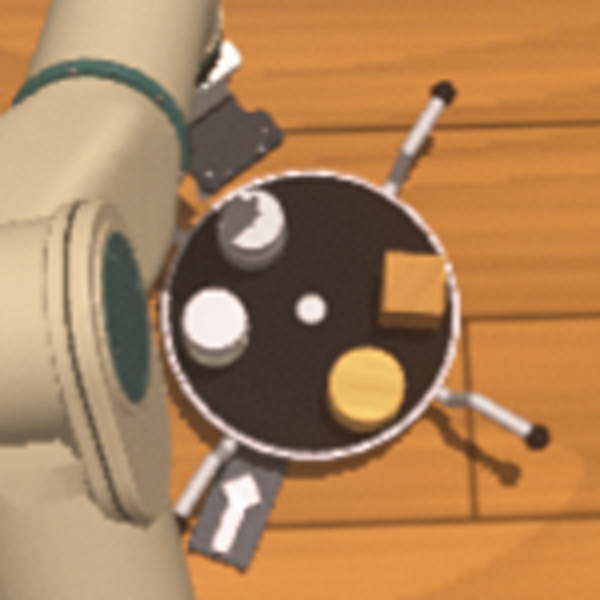

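The depth puts the real fingertip at z≈0.085 where the TCP reads 0.058. The finger is about 27 mm higher than reported, so it passed over the bar (top at 0.081). The lateral position is consistent. I'll redo the push about 30 mm lower, with the gripper body tangential so it stays clear of the containers, and check the tip first.

```bash
cat >> h.py <<'E'
OFF=np.pi; ZC=.030
def sweep(a0,a1,v=.07,step=10,rad=.17,z=None):
    n=max(1,int(np.ceil(abs(a1-a0)/step)))
    for a in np.linspace(a0,a1,n+1)[1:]:
        r.move_linear(fp(a,rad,ZC if z is None else z),ori(a,OFF),velocity=v)
def tip(cam="side"):
    p,d=r.capture(cam); X=np.array(r.read_ee_pos()); u0,v0=np.round(pix(cam,X+[0,0,.027])).astype(int); o=[]
    for v in range(v0-14,v0+16,2):
        if d[v,u0]>0:
            a,dd=ray(cam,u0,v); o.append(np.round(a+dd*d[v,u0],3))
    return p,d,o
E
python3 - <<'E'
from h import *
r.move_linear(fp(36,.17,.16),velocity=.15)
r.move_to(fp(80,.17,.16),ori(80,OFF))
print(r.move_linear(fp(80,.17,ZC),velocity=.12,contact_N=4),r.read_ee_pos())
p,d,o=tip(); print(np.array(o))
# gripper body lowest: points near tcp (>20mm, <100mm lateral) with z between .1 and .3
X=np.array(r.read_ee_pos()); u0,v0=pix("side",X).astype(int); L=[]
for v in range(v0-90,v0+10,2):
  for u in range(u0-80,u0+80,2):
    if d[v,u]>0:
      a,dd=ray("side",u,v);P=a+dd*d[v,u]
      q=np.linalg.norm(P[:2]-X[:2])
      if .03<q<.095 and .06<P[2]<.25 and np.linalg.norm(P[:2]-hub)>.125: L.append(P)
L=np.array(L); print("lowest body",np.round(L[np.argsort(L[:,2])[:8]],3)); print(np.histogram(L[:,2],bins=np.arange(.06,.26,.02)))
print(r.read_time())
E
```

```text
False [0.60743033 0.09571019 0.03076638]
[[ 0.604  0.105  0.123]
 [ 0.604  0.103  0.114]
 [ 0.604  0.105  0.109]
 [ 0.604  0.106  0.103]
 [ 0.605  0.104  0.093]
 [ 0.606  0.102  0.083]
 [ 0.606  0.105  0.08 ]
 [ 0.607  0.102  0.068]
 [ 0.606  0.105  0.064]
 [ 0.615  0.063 -0.   ]
 [ 0.613  0.071  0.003]
 [ 0.612  0.077  0.003]
 [ 0.612  0.081 -0.   ]
 [ 0.611  0.09   0.004]
 [ 0.611  0.092 -0.002]]
lowest body [[0.649 0.044 0.063]
 [0.652 0.051 0.071]
 [0.676 0.08  0.074]
 [0.691 0.1   0.074]
 [0.678 0.093 0.074]
 [0.655 0.056 0.076]
 [0.672 0.07  0.077]
 [0.664 0.064 0.077]]
(array([ 20,  19,   0,   0,   1,  94, 169, 115,   9]), array([0.06, 0.08, 0.1 , 0.12, 0.14, 0.16, 0.18, 0.2 , 0.22, 0.24]))
11.3583
```

The tip is now at about 0.06 and the body at about 0.157, so the offset holds. I'll push now, in two stages with a check.

```bash
sed -i 's/ZC=.030/ZC=.025/' h.py
cat >> h.py <<'E'
def carton(p,cam="side",d=None):
    "centre of carton top (plane z=.097) from colour + height by depth"
    hsv=cv2.cvtColor(p,cv2.COLOR_BGR2HSV); m=(hsv[...,1]>80)&(hsv[...,0]>8)&(hsv[...,0]<25); P=[]
    u0,v0=pix(cam,np.array([*hub,.09])).astype(int)
    for v in range(v0-60,v0+60):
        for u in range(u0-70,u0+70):
            if m[v,u] and d[v,u]>0:
                a,dd=ray(cam,u,v); X=a+dd*d[v,u]
                if .075<X[2]<.11 and np.linalg.norm(X[:2]-hub)<.12: P.append(X)
    return np.array(P)
E
python3 - <<'E'
from h import *
from scipy.cluster.hierarchy import fclusterdata
def rep():
    for cam in("side","top"):
        p,d=r.capture(cam); P=carton(p,cam,d)
        if len(P)<5: print(cam,len(P)); continue
        l=fclusterdata(P[:,:2],.008,'distance',method='single')
        print(cam,[((l==k).sum(),np.round(np.median(P[l==k],0),3),np.round(pol(np.median(P[l==k],0)),3)) for k in set(l) if (l==k).sum()>15])
rep()
sweep(80,64,.06); sweep(64,36,.07)
print(r.read_contact_force(),r.read_time())
rep(); print(r.read_ee_pos())
E
```

```text
side [(np.int64(271), array([ 0.51 , -0.106,  0.094]), array([ 7.50000e-02, -1.52938e+02])), (np.int64(267), array([ 0.581, -0.141,  0.096]), array([ 6.9000e-02, -8.7059e+01]))]
top [(np.int64(210), array([ 0.509, -0.114,  0.092]), array([ 8.10000e-02, -1.48194e+02])), (np.int64(256), array([ 0.582, -0.148,  0.096]), array([ 7.6000e-02, -8.6429e+01]))]
[ 0.47333672  0.64905439 -0.12139513] 14.175
side [(np.int64(338), array([ 0.549, -0.135,  0.095]), array([ 6.90000e-02, -1.14482e+02])), (np.int64(296), array([ 0.501, -0.071,  0.094]), array([7.60000e-02, 1.79437e+02]))]
top [(np.int64(256), array([ 0.546, -0.143,  0.096]), array([ 7.80000e-02, -1.13348e+02])), (np.int64(121), array([ 0.498, -0.087,  0.092]), array([ 8.10000e-02, -1.69005e+02]))]
[0.71432132 0.02857125 0.02498057]
```

It works: the carton went from -86° to -113°, and the finger is at 36°. About 89° is left, so I'll sweep to -44 and re-measure.

```bash
cat >> h.py <<'E'
from scipy.cluster.hierarchy import fclusterdata
def rep(tag=None):
    for cam in("side","top"):
        p,d=r.capture(cam); P=carton(p,cam,d)
        if tag: cv2.imwrite(f"pics/{tag}_{cam}.png",p)
        if len(P)<5: print(cam,len(P)); continue
        l=fclusterdata(P[:,:2],.008,'distance',method='single')
        print(cam,[((l==k).sum(),np.round(np.median(P[l==k],0),3),np.round(pol(np.median(P[l==k],0)),3)) for k in set(l) if (l==k).sum()>15])
E
python3 - <<'E'
from h import *
sweep(36,-44,.07)
print(r.read_contact_force(),r.read_time(),r.read_ee_pos())
rep("a")
E
```

```text
[-0.12887101 -0.10961271  0.06940218] 18.875 [ 0.69978942 -0.18974533  0.02507779]
side [(np.int64(380), array([ 0.502, -0.045,  0.097]), array([7.90000e-02, 1.60403e+02])), (np.int64(330), array([0.564, 0.006, 0.094]), array([8.0000e-02, 9.9809e+01]))]
top [(np.int64(28), array([0.563, 0.026, 0.092]), array([ 0.099, 98.166]))]
```

Run:
```python
from h import *
sweep(-44,-38,.06); r.move_linear(fp(-38,.17,.2),velocity=.2)
r.move_to([.5,-.5,.28],ori(-80,OFF))
rep("b"); print(r.read_time())
p=cv2.imread("pics/b_top.png");cv2.imwrite("pics/bc.png",cv2.resize(p[140:280,235:375],None,fx=4.2,fy=4.2,interpolation=cv2.INTER_CUBIC))
```

```text
side [(np.int64(331), array([0.564, 0.007, 0.094]), array([8.0000e-02, 9.9606e+01])), (np.int64(384), array([ 0.503, -0.046,  0.097]), array([7.90000e-02, 1.60804e+02]))]
top [(np.int64(255), array([ 0.499, -0.055,  0.096]), array([8.00000e-02, 1.68011e+02])), (np.int64(266), array([0.562, 0.003, 0.092]), array([7.60000e-02, 1.01507e+02]))]
22.0167
```

View pics/bc.png

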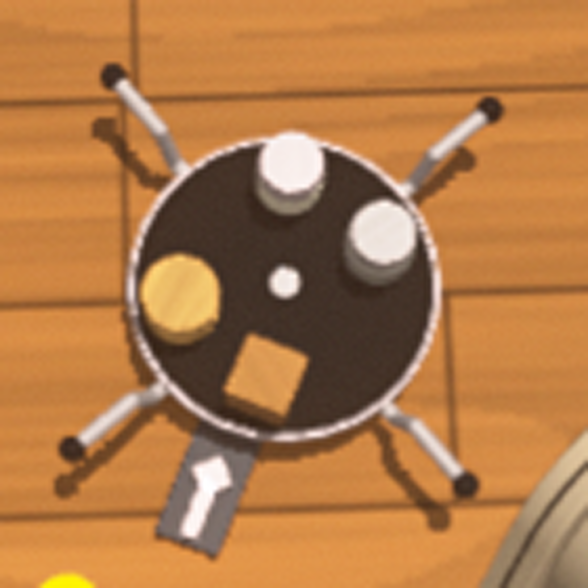

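The top crop shows the carton's top centre near (266,375), about 10.5° short of the pointer line, and all the containers are standing. I'll push the last bit from -44 to -54.

Run:
```python
from h import *
r.move_to(fp(-36,.17,.2),ori(-36,OFF)); r.move_linear(fp(-36,.17,ZC),velocity=.15)
sweep(-36,-54.3,.05,step=9.2); sweep(-54.3,-46,.06); r.move_linear(fp(-46,.17,.2),velocity=.2)
r.move_to([.5,-.5,.28],ori(-80,OFF))
rep("c"); print(r.read_time())
p=cv2.imread("pics/c_top.png");cv2.imwrite("pics/cc.png",cv2.resize(p[140:280,235:375],None,fx=4.2,fy=4.2,interpolation=cv2.INTER_CUBIC))
```

```text
side [(np.int64(397), array([ 0.507, -0.034,  0.097]), array([8.00000e-02, 1.51734e+02])), (np.int64(327), array([0.577, 0.008, 0.094]), array([8.0000e-02, 8.9859e+01]))]
top [(np.int64(261), array([0.576, 0.005, 0.091]), array([7.7000e-02, 9.1169e+01])), (np.int64(260), array([ 0.504, -0.043,  0.096]), array([7.90000e-02, 1.58288e+02]))]
29.275
```

View pics/cc.png

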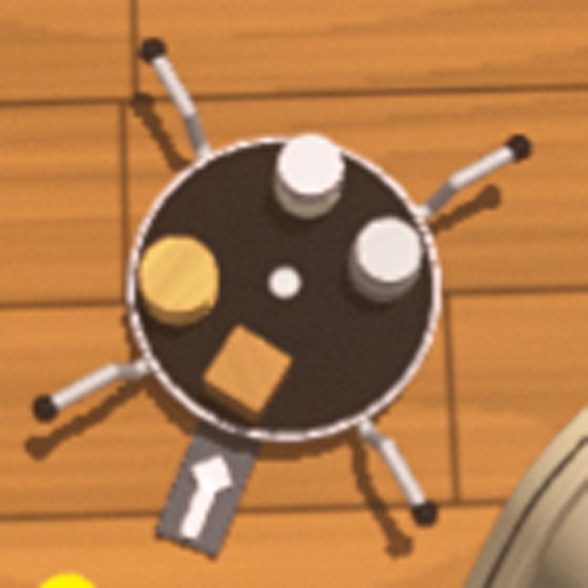

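The carton, with its top centre near (248,371), now lies on the line from the arrow (210,470) to the nut (284,282). It measures 158.3° against 156.8° for the pointer, about 2 mm sideways, and everything is standing and clear of the robot. I'm handing it in.

```bash
python3 -c "
from rig import r
print(r.close_job())"
```

```text
the job is handed in; nothing more can be done
None
```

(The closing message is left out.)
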